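Cover off its hooks and onto the staining dish

TASK

Lift the rectangular cover up off its hooks, lay it gently, without dropping it, into the rim of the open staining dish, and press it down until the seal gives and the cover sits fully home and level. Let go of it there, and leave the round cover hanging and everything else where it is.

Things in the scene. Friction and masses are not known exactly. Their poses are not given: they have to be found in the camera images.
- rect_cover: Rectangular steel cover plate, 90 (x) by 120 (y), 5 mm thick, 126 to 234 g; origin: centre of its underside. Black bow handle above it: bar along y, 12 mm wide (x), 112 long, underside 60 and top 69 mm above the origin; uprights' inner faces at y = +-48 mm. Hangs level by the bar on two prongs, axes parallel to its stand's, origin 140 mm high, 5 to 15 mm in front of the stand's origin.
- rect_cover_grip (a point): Centre of the rectangular cover's handle bar, 64.5 mm above the cover's origin. 55 mm are clear between plate and bar; the prongs, 8 mm thick, pass through this gap.
- round_cover: Round steel cover, 116 mm across, 5 mm thick, with the same handle; origin at the centre of its underside. Hangs on the other stand; not to be used.
- stand_a: Fixed white base 150x110x10 mm, two 8 mm steel rods at y = +-36 mm rising at x = +80 mm, then running to -x as level prongs, tops at z = 200 mm, ending at x = -45 mm in upturned tips, top z = 216 mm. Origin on the table; x points from tips to uprights. Both stands are alike; either may be left or right. The rectangular cover hangs here.
- stand_b: Fixed white base 150x110x10 mm, two 8 mm steel rods at y = +-36 mm rising at x = +80 mm, then running to -x as level prongs, tops at z = 200 mm, ending at x = -45 mm in upturned tips, top z = 216 mm. Origin on the table; x points from tips to uprights. Both stands are alike; either may be left or right. The round cover hangs here.
- dish: Fixed white open staining dish, 108 (x) by 138 (y) mm outside; origin: centre of its underside, on the table. Recess inside the rim 96 (x) by 126 (y) mm, 3 mm wider all round than the rectangular cover; the upright rim ends at z = 39 mm and flares outward to 47 mm.
- dish_seat (a point): Centre of the dish's recess at the height of its inner ledge, 30 mm above the dish's origin. The seated cover's origin is here, its axes parallel to the dish's (either way round).
- seal (a joint): Black rubber seal frame in the dish: 0 = stands 5 mm proud of the ledge, 0.005 m = pressed down level with the ledge. Yields at about 4 N, more than the cover's weight, and stays where it is pressed.
- dye_bottle: Bystander: white reagent bottle, dark cap, 40 mm wide, 85 mm high; origin at the centre of its underside.
- calib_bottle: Bystander: small white bottle with a cap, 34 mm wide, 68 mm high; origin at the centre of its underside.
- tip_box: Bystander: pipette tip box with clear lid, 81x118x62 mm; origin at the centre of its underside.
- pipette: Bystander: hand pipette lying flat, 256x43x27 mm; origin at the centre of its underside.
- marker: Bystander: marker pen lying flat, 135 mm long, 17 mm thick; origin at the centre of its underside.
- tape_roll: Bystander: roll of masking tape lying flat, 98 mm across, 25 mm high; origin at the centre of its underside.
Mind the look-alikes: they are no part of the job. Leave any purple look-alike of the rect_cover alone.

How it is judged:
By the outcome, as a careful person would: the job done as asked, in the order asked, and still so for the second after the job is handed in, with the robot touching nothing.
It also fails if it takes over 48 s, if anything falls off the work surface, if the arm or the gripper's body presses on something with over 40 N, if the wrist force passes 120 N, or if a joint passes its speed limit or range.

ROBOT

A 6-joint arm with a two-finger parallel gripper is mounted at the origin on a cart in front of the work surface, level with it; the furniture and walls round the work are solid. World frame = base frame: x ahead of the robot, y to its left, z up, the work surface at z = 0. Lengths are in m, angles in rad, forces in N, time in s.
With the tool pointing down it reaches from about 0.225 to 0.875 m from the base axis. Payload 3.4 kg.
Tool frame: the origin (TCP) lies at the very end of the fingers, on their centre line; the grasp point (between the pads) lies 19 mm behind it (grip_depth is the distance from the TCP to the grasp point, in m); x points along the fingers, z is the direction in which the jaws open and shut, and the axes are right-handed (so a half turn about x gives the same grasp; the last joint's range is limited). The gripper opens to 85 mm and grips with 20 to 120 N. Pads are 22 mm wide; open, the fingers measure 114 mm over their backs; the gripper's body (76 mm by 85 mm) begins 54 mm behind the grasp point. The pads swing forward as they close: fully open they stand 13 mm farther back than shut.
Start: joints at [-1.251, 0.276, 1.505, -0, 1.361, -0.121], TCP at [0.245, -0.52, 0.231] pointing down, gripper open.
Joint ranges: [-2.89, 2.89], [-0.75, 2.08], [0.22, 2.7], [-1.18, 4.32], [0.11, 2.71], [-2.7, 2.7]. Speed limits (rad/s): [2.57, 2.57, 3.14, 3.14, 3.14, 3.14].

INTERFACE

Orientations are given as a unit quaternion [w, x, y, z].
In Python, from rig import get_state, get_image, sign_off, grip_depth gives the robot as it stands. The module is installed in compiled form; this text tells all that it offers.
- The arm moves only by the tool arm_command, never from a script. Its argument "series" is a list of rows, each an object with "dp": the shift along the tool's x, y, z scaled (see below), a list of three; "angular": the turn, a rotation vector about the tool's x, y, z scaled (see below), a list of three; "gripper": the finger opening in mm, from 0 to 85.4. A call has exactly 8 rows; each row shifts and turns the pose as measured when the row begins, along the tool's axes as they then stand; what a row does not reach is not made up. The controller multiplies each number of a shift by 0.12 m and each number of a turn by 90 degrees. A row lasts 1/8 s, in which the tool goes at most 62.5 mm and 10.7 degrees, less where a joint would pass 70% of its speed; a pose out of reach is approached as far as the arm can. A call with a number of a shift or a turn outside -1 to 1 is refused whole. A call with a gripper value outside its range is refused whole. The fingers move at their own pace and stop on an object; "grip_force" is the grip in N (left out, the last holds). Time passes only in rows, so rows that do not move let the fingers close, or fill a call up. It gives the time, the measured TCP pose, the force and the opening at its end, in the units of the state.
- get_state(): the state, without advancing time (a new reading comes with each control period).
- get_image(name): name is "scene" or "top" or "wrist"; returns a dict with "image" (480x640x3 uint8, blue, green, red), "depth" (480x640 float32, m along the optical axis (not along the pixel's ray), 0 where there is no reading), "mtx" (3x3 intrinsics, pixels), "k1" (the pictures are not rectified: a ray, as slopes to the right and down, at radius r is drawn at 1 + k1 r^2 times it, then the intrinsics apply), "view" (4x4, takes a point from world to camera coordinates); the wrist camera has in their place "mount" (4x4, takes a point from camera to tool coordinates, whose origin is the TCP and whose axes are the tool frame's). Camera axes: x right, y up, looking along -z (the intrinsics and any distortion apply to the point x, -y, -z); pixel columns grow to the right and rows downward; lengths in m; the calibration is good to about 2 mm. A picture is of the moment at which its call begins: read the wrist's pose just before it.
- sign_off(): hands the job in, once; it reports no verdict.
The state is a dict: "clock": time; "qpos": joint angles; "qd": joint speeds; "effort": joint torques, N m; "position": TCP position; "ee_rot": TCP orientation; "contact_force": force on the tool from outside, world axes, zero at the start; "moment": the same for the moment, N m; "width": finger opening in m.
Only numpy, scipy, OpenCV 4.12 (cv2) and the standard library are available. Lean on these libraries where they do the work, as an engineer would, in place of code of your own. Each camera call takes 0.05 s, during which the arm holds its last target. There are 200 camera calls.

## Working session

There is one attempt and no reset: what is moved stays moved. The work goes in short steps, Python scripts to look and compute and a tool call to move; the robot and the scene stay as the last step left them, time stands still between calls to the robot, and variables do not carry over. Pictures are saved under pics/ and viewed, about 8 in all and at most 12, crops included, and the job is handed in when it is done.

Besides the shell and the picture viewer there is one more tool, called after "Emit:" as name([rows], argument=value, ...), one row to a line, values as JSON. arm_command: Moves the arm, as the interface text tells. Its arguments: {"type":"object","properties":{"series":{"type":"array","items":{"type":"object","properties":{"dp":{"type":"array","items":{"type":"number"}},"angular":{"type":"array","items":{"type":"number"}},"gripper":{"type":"number"}}}},"grip_force":{"type":"number"}},"required":["series"]}

```bash
mkdir -p pics; cat > h.py <<'E'
import numpy as np, cv2
from rig import get_state, get_image, sign_off, grip_depth
from scipy.spatial.transform import Rotation as R
def cam2world(d,st=None):
    if 'view' in d: return np.linalg.inv(np.array(d['view']))
    T=np.eye(4); q=st['ee_rot']; T[:3,:3]=R.from_quat([q[1],q[2],q[3],q[0]]).as_matrix(); T[:3,3]=st['position']
    return T@np.array(d['mount'])
def slopes(d,uv):
    uv=np.asarray(uv,float).reshape(-1,1,2)
    return cv2.undistortPoints(uv,np.array(d['mtx'],float),np.array([d['k1'],0,0,0],float)).reshape(-1,2)
def cloud(d,M):
    v,u=np.mgrid[0:480,0:640]; s=slopes(d,np.stack([u,v],-1).reshape(-1,2).astype(float))
    z=d['depth'].reshape(-1,1); P=np.hstack([s[:,:1]*z,-s[:,1:]*z,-z])
    W=P@M[:3,:3].T+M[:3,3]; W[z[:,0]<=0]=np.nan
    return W.reshape(480,640,3)
def onplane(d,M,uv,h):
    s=slopes(d,uv); r=np.c_[s[:,0],-s[:,1],-np.ones(len(s))]@M[:3,:3].T; o=M[:3,3]
    return o+r*((h-o[2])/r[:,2])[:,None]
E
python3 - <<'E'
from h import *
for n in("scene","top"):
    d=get_image(n); np.save(n+'.npy',d,allow_pickle=True)
    cv2.imwrite(f'pics/{n}0.png',d['image']); M=cam2world(d); print(n,M[:3,3],-M[:3,2],d['mtx'][0][0],d['k1'])
s=get_state(); print({k:np.round(v,3) for k,v in s.items()},grip_depth)
E
```

```text
scene [-0.75729169  0.64983268  0.78839282] [ 0.82384859 -0.39440004 -0.40708979] 577.4114707994927 -0.1812604748015478
top [0.24956011 0.02139698 1.46242318] [ 0.21356065  0.00427187 -0.97692047] 477.15679557576294 -0.021533845037093016
{'clock': np.float64(0.1), 'qpos': array([-1.251,  0.277,  1.506, -0.   ,  1.361, -0.121]), 'qd': array([ 0.001, -0.   , -0.002, -0.   , -0.   , -0.   ]), 'effort': array([ 2.0000e-03, -4.1770e+01, -2.4641e+01, -0.0000e+00,  6.0000e-03,
       -0.0000e+00]), 'position': array([ 0.245, -0.52 ,  0.231]), 'ee_rot': array([ 0.597,  0.379,  0.598, -0.378]), 'contact_force': array([ 0.954, -0.398,  0.054]), 'moment': array([ 0.007, -0.053, -0.042]), 'width': np.float64(0.085)} 0.0187
```

View pics/scene0.png

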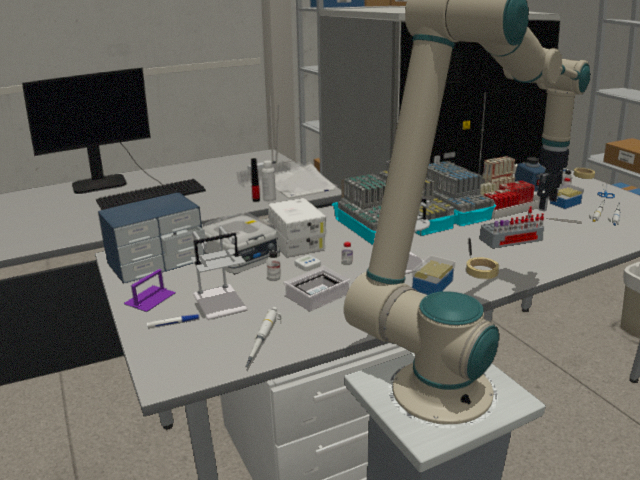

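View pics/top0.png

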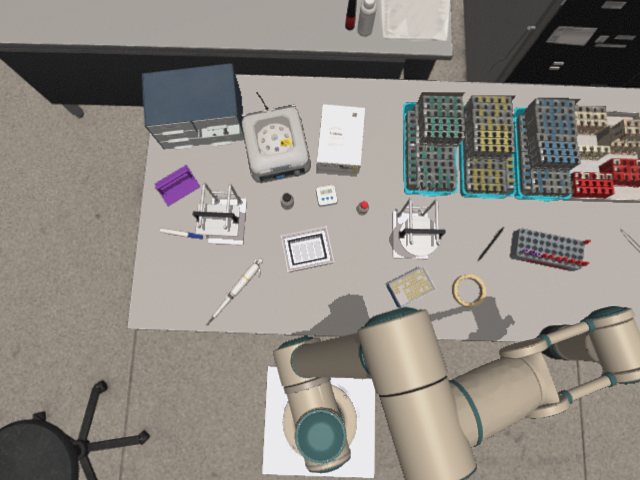

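The rectangular cover hangs on the left stand (top view, about (220,213)), the dish is at (307,250), and the purple look-alike is at (178,185). The round cover hangs on the right stand at (418,232).

```bash
python3 - <<'E'
from h import *
d=np.load('top.npy',allow_pickle=True).item(); M=cam2world(d); W=cloud(d,M); im=d['image']; g=im.max(2)
cv2.imwrite('pics/crop0.png',cv2.resize(im[160:280,150:340],None,fx=4,fy=4,interpolation=cv2.INTER_CUBIC))
def rect(mask,h,n):
    cs,_=cv2.findContours(mask.astype(np.uint8),cv2.RETR_EXTERNAL,cv2.CHAIN_APPROX_NONE); c=max(cs,key=cv2.contourArea).reshape(-1,2)
    P=onplane(d,M,c,h)[:,:2].astype(np.float32); r=cv2.minAreaRect(P*1000); print(n,len(c),r)
v,u=np.mgrid[0:480,0:640]
def win(a,b,c,e): return (u>=a)&(u<b)&(v>=c)&(v<e)
L=win(185,255,175,250)
# handle bar: dark, high
m=L&(abs(W[...,2]-.209)<.025)&(g<70); rect(m,.209,'bar(top .209)'); print(np.nanmedian(W[m],0))
# prongs: height ~.2 
m=L&(W[...,2]>.15); print('prongs n',m.sum(), np.nanpercentile(W[m],[1,99],axis=0))
# cover plate/dish heights
D=win(270,345,220,280)
m=D&(W[...,2]>.035)&(W[...,2]<.06); rect(m,.045,'dish rim'); 
m=D&(g<70); rect(m,.035,'seal')
for nm,p in dict(dish=(307,250),desk=(260,230),plate=(222,228)).items(): print(nm,W[p[1],p[0]])
m=L&(W[...,2]>.12)&(W[...,2]<.16); rect(m,.145,'plate'); 
m=L&(W[...,2]>.004)&(W[...,2]<.02); rect(m,.01,'base')
E
```

```text
bar(top .209) 88 ((550.5845947265625, 306.6298522949219), (112.5859375, 16.343717575073242), 88.75191497802734)
[0.55222345 0.30536127 0.20881983]
prongs n 559 [[0.5142695  0.25312565 0.15020383]
 [0.64416907 0.3643103  0.21545869]]
dish rim 163 ((494.68292236328125, 55.04304504394531), (115.89671325683594, 144.5419464111328), 14.023598670959473)
seal 24 ((525.43212890625, 10.64657974243164), (38.29351043701172, 2.9665367603302), 15.57863712310791)
dish [0.49849752 0.05509891 0.00187826]
desk [0.5562645  0.20410257 0.00516231]
plate [0.52917095 0.29450782 0.14413751]
plate 192 ((552.854248046875, 309.84259033203125), (120.69998168945312, 89.95694732666016), 89.28697967529297)
base 196 ((583.6710205078125, 302.18304443359375), (112.900634765625, 160.738525390625), 84.01734161376953)
```

View pics/crop0.png

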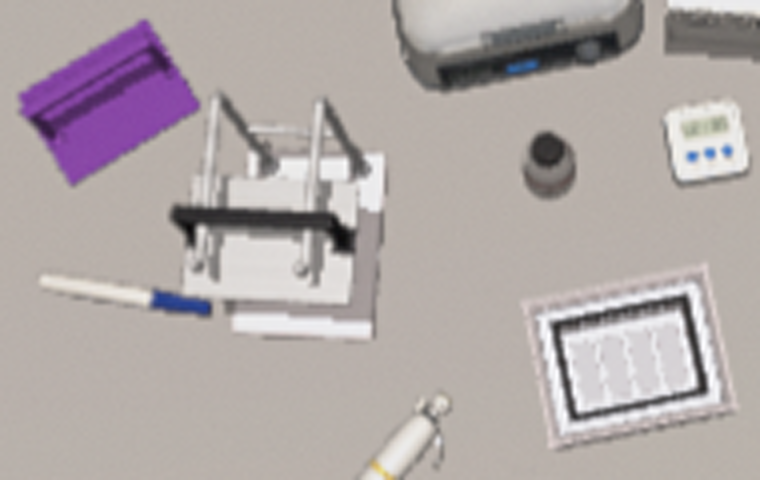

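The crop shows the bar of the rectangular cover across both prongs (crop (175–345, 215)) and the dish with its black seal frame (crop (630,355)), turned about 14°. Next I compute the approach.

```bash
cat >> h.py <<'E'
def Rm(s): q=s['ee_rot']; return R.from_quat([q[1],q[2],q[3],q[0]]).as_matrix()
def goal(yaw): # tool x down, tool z along (cos yaw, sin yaw)
    z=np.array([np.cos(yaw),np.sin(yaw),0]); x=np.array([0,0,-1.]); return np.c_[x,np.cross(z,x),z]
def plan(p,yawdeg):
    s=get_state(); A=Rm(s); G=goal(np.radians(yawdeg)); 
    print('clk',round(s['clock'],2),'p',np.round(s['position'],4),'F',np.round(s['contact_force'],1),'w',round(s['width'],4),'q6',np.round(s['qpos'],2))
    print('turn(deg)',np.round(np.degrees(R.from_matrix(A.T@G).as_rotvec()),2)); e=np.asarray(p)-s['position']
    print('dp units, turn first',np.round(G.T@e/.12,3),' move first',np.round(A.T@e/.12,3))
E
python3 -c "
from h import *
s=get_state();print(Rm(s).round(3))
plan([.551,.307,.35],0);plan([.551,.307,.35],180)
d=np.load('top.npy',allow_pickle=True).item(); M=cam2world(d); W=cloud(d,M)
m=W[...,2]>.08; m&=(W[...,0]>.2)&(W[...,0]<.75)&(W[...,1]<.2)&(W[...,1]>-.45)
P=W[m]; print(np.round(P[::60],2).tolist()[:40])
"
```

```text
[[-0.001  0.904  0.427]
 [ 0.002  0.427 -0.904]
 [-1.     0.    -0.002]]
clk 0.1 p [ 0.2452 -0.5196  0.2305] F [ 1.  -0.4  0.1] w 0.0854 q6 [-1.25  0.28  1.51 -0.    1.36 -0.12]
turn(deg) [-6.474e+01 -8.000e-02 -6.000e-02]
dp units, turn first [-0.996  6.888  2.549]  move first [-0.986  5.244 -5.144]
clk 0.1 p [ 0.2452 -0.5196  0.2305] F [ 1.  -0.4  0.1] w 0.0854 q6 [-1.25  0.28  1.51 -0.    1.36 -0.12]
turn(deg) [ 1.1526e+02 -7.0000e-02  9.0000e-02]
dp units, turn first [-0.996 -6.888 -2.549]  move first [-0.986  5.244 -5.144]
[[0.75, 0.19, 0.12], [0.74, 0.18, 0.12], [0.74, 0.2, 0.12], [0.74, -0.02, 0.12], [0.74, 0.1, 0.11], [0.73, 0.18, 0.12], [0.74, -0.03, 0.12], [0.74, 0.09, 0.09], [0.73, 0.17, 0.12], [0.74, -0.05, 0.11], [0.74, 0.01, 0.08], [0.73, 0.12, 0.11], [0.72, 0.13, 0.1], [0.74, -0.26, 0.08], [0.74, -0.39, 0.08], [0.73, -0.45, 0.08], [0.7, -0.3, 0.08], [0.64, 0.12, 0.08], [0.61, -0.3, 0.21], [0.62, -0.28, 0.11], [0.58, -0.22, 0.2], [0.58, -0.25, 0.14], [0.57, -0.23, 0.15], [0.56, -0.22, 0.15], [0.56, -0.3, 0.15], [0.56, -0.27, 0.14], [0.55, -0.22, 0.15], [0.55, -0.29, 0.15], [0.53, -0.22, 0.21], [0.53, -0.26, 0.21], [0.52, -0.3, 0.21], [0.53, -0.22, 0.14], [0.53, -0.26, 0.14], [0.53, -0.3, 0.15], [0.52, -0.23, 0.14], [0.52, -0.29, 0.14], [0.51, -0.23, 0.14], [0.51, -0.29, 0.15], [0.49, -0.23, 0.2], [0.5, -0.3, 0.15]]
```

Emit:
arm_command([
  {"dp":[-0.5,0,0],"angular":[-0.115,0,0],"gripper":60},
  {"dp":[-0.5,0,0],"angular":[-0.115,0,0],"gripper":60},
  {"dp":[0,0,0],"angular":[-0.115,0,0],"gripper":60},
  {"dp":[0,0,0],"angular":[-0.115,0,0],"gripper":60},
  {"dp":[0,0,0],"angular":[-0.115,0,0],"gripper":60},
  {"dp":[0,0,0],"angular":[-0.115,0,0],"gripper":60},
  {"dp":[0,0.4,0.15],"angular":[0,0,0],"gripper":60},
  {"dp":[0,0.4,0.15],"angular":[0,0,0],"gripper":60},
])

```text
clock: 1.1
position: [0.2813, -0.423, 0.3484]
ee_rot: [0.705, 0.009, 0.709, -0.0]
contact_force: [1.2, -0.2, 0.7]
width: 0.0599
```

```bash
python3 -c "
from h import *
plan([.48,.29,.36],0)"
```

```text
clk 1.1 p [ 0.2813 -0.423   0.3484] F [ 1.2 -0.2  0.7] w 0.0599 q6 [-1.12  0.14  1.4   0.    1.61 -1.11]
turn(deg) [-0.8  -0.27 -0.73]
dp units, turn first [-0.097  5.942  1.656]  move first [-0.028  5.965  1.572]
```

Emit:
arm_command([
  {"dp":[-0.05,0.45,0.12],"angular":[-0.01,0,-0.008],"gripper":60},
  {"dp":[-0.05,0.45,0.12],"angular":[0,0,0],"gripper":60},
  {"dp":[0,0.45,0.12],"angular":[0,0,0],"gripper":60},
  {"dp":[0,0.45,0.12],"angular":[0,0,0],"gripper":60},
  {"dp":[0,0.45,0.12],"angular":[0,0,0],"gripper":60},
  {"dp":[0,0.45,0.12],"angular":[0,0,0],"gripper":60},
  {"dp":[0,0.45,0.12],"angular":[0,0,0],"gripper":60},
  {"dp":[0,0.45,0.12],"angular":[0,0,0],"gripper":60},
])

```text
clock: 2.1
position: [0.398, 0.0229, 0.3593]
ee_rot: [0.706, 0.002, 0.708, 0.0]
contact_force: [0.7, -0.8, -0.4]
width: 0.0599
```

Emit:
arm_command([
  {"dp":[0,0.45,0.12],"angular":[0,0,0],"gripper":60},
  {"dp":[0,0.45,0.12],"angular":[0,0,0],"gripper":60},
  {"dp":[0,0.45,0.12],"angular":[0,0,0],"gripper":60},
  {"dp":[0,0.4,0.1],"angular":[0,0,0],"gripper":60},
  {"dp":[0,0.2,0.1],"angular":[0,0,0],"gripper":60},
  {"dp":[0,0.1,0.05],"angular":[0,0,0],"gripper":60},
  {"dp":[0,0,0],"angular":[0,0,0],"gripper":60},
  {"dp":[0,0,0],"angular":[0,0,0],"gripper":60},
])

```text
clock: 3.1
position: [0.471, 0.2795, 0.3562]
ee_rot: [0.704, -0.002, 0.71, 0.001]
contact_force: [0.0, 0.1, 0.0]
width: 0.0602
```

```bash
python3 -c "
from h import *
plan([.48,.29,.36],0)
s=get_state();d=get_image('wrist');np.save('w1.npy',[d,s],allow_pickle=True);cv2.imwrite('pics/w1.png',d['image']);M=cam2world(d,s);print(M[:3,3],-M[:3,2])"
```

```text
clk 3.1 p [0.471  0.2795 0.3562] F [0.  0.1 0. ] w 0.0602 q6 [0.41 0.2  1.31 0.   1.64 0.4 ]
turn(deg) [ 0.22 -0.49  0.04]
dp units, turn first [-0.032  0.087  0.075]  move first [-0.033  0.087  0.075]
[0.47268614 0.35160691 0.49756793] [-0.00787125 -0.28275342 -0.95916033]
```

View pics/w1.png

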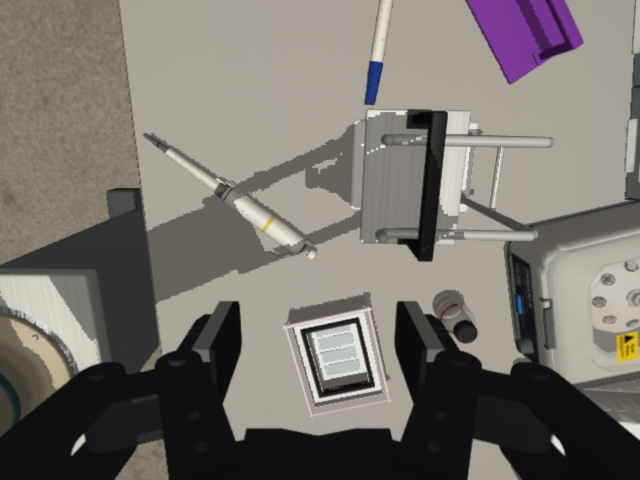

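The wrist view shows the bar at column 433, rows 112–260, across both prongs. The dish is at (337,352), with its rim and seal fully visible.

```bash
python3 - <<'E'
from h import *
d,s=np.load('w1.npy',allow_pickle=True); M=cam2world(d,s); W=cloud(d,M); g=d['image'].max(2); v,u=np.mgrid[0:480,0:640]
def win(a,b,c,e): return (u>=a)&(u<b)&(v>=c)&(v<e)
def rect(mask,h,n,hull=True):
    cs,_=cv2.findContours(mask.astype(np.uint8),cv2.RETR_EXTERNAL,cv2.CHAIN_APPROX_NONE); c=max(cs,key=cv2.contourArea).reshape(-1,2)
    P=onplane(d,M,c,h)[:,:2].astype(np.float32); print(n,len(c),np.nanmedian(W[mask],0).round(4),cv2.minAreaRect(P*1000))
rect(win(395,455,100,270)&(g<70)&(abs(W[...,2]-.209)<.006),.209,'bar')
rect(win(355,475,100,250)&(abs(W[...,2]-.145)<.008),.145,'plate')
for w in (win(375,415,128,155),win(455,545,128,155),win(375,415,222,250),win(455,530,222,250)):
    P=W[w&(W[...,2]>.19)]; print('prong',P.mean(0).round(4),P[:,0].min().round(4),len(P))
D=win(280,395,288,420)
rect(D&(W[...,2]>.04)&(W[...,2]<.055),.047,'flare top')
m=D&(g<60)&(W[...,2]>.028)&(W[...,2]<.04); rect(m,.035,'seal')
P=W[D]; print(np.histogram(P[:,2],bins=np.arange(-.005,.06,.005)))
E
```

```text
bar 323 [0.5538 0.3137 0.2076] ((553.41064453125, 309.9137268066406), (109.4985580444336, 12.743118286132812), 89.31085205078125)
plate 625 [0.5442 0.3127 0.1438] ((553.9578857421875, 309.4742431640625), (119.16988372802734, 89.29834747314453), 89.19593811035156)
prong [0.5284 0.3452 0.2027] 0.5159 377
prong [0.604  0.3441 0.1979] 0.5707 1002
prong [0.5297 0.274  0.2017] 0.5149 438
prong [0.6078 0.2727 0.1978] 0.5779 751
flare top 360 [0.4993 0.0386 0.0444] ((496.53741455078125, 56.32471466064453), (115.39595031738281, 147.4240264892578), 13.736298561096191)
seal 242 [0.496  0.0514 0.0337] ((496.75311279296875, 57.09693908691406), (77.20372009277344, 106.55618286132812), 13.828965187072754)
(array([5351, 2966,  448,  259,  257,  260, 1564, 1556,  801, 1042,  594,
          0]), array([-0.005,  0.   ,  0.005,  0.01 ,  0.015,  0.02 ,  0.025,  0.03 ,
        0.035,  0.04 ,  0.045,  0.05 ,  0.055]))
```

```bash
python3 -c "
from h import *
plan([.5535,.3097,.26],-0.8)"
```

```text
clk 3.15 p [0.471  0.2794 0.3563] F [-0.6  0.5  0. ] w 0.0605 q6 [0.41 0.19 1.31 0.   1.64 0.4 ]
turn(deg) [ 1.   -0.48  0.03]
dp units, turn first [0.802 0.262 0.684]  move first [0.796 0.25  0.695]
```

Emit:
arm_command([
  {"dp":[0,0.09,0.23],"angular":[0.011,-0.005,0],"gripper":60},
  {"dp":[0,0.09,0.23],"angular":[0,0,0],"gripper":60},
  {"dp":[0.2,0.08,0.23],"angular":[0,0,0],"gripper":60},
  {"dp":[0.3,0,0],"angular":[0,0,0],"gripper":60},
  {"dp":[0.3,0,0],"angular":[0,0,0],"gripper":60},
  {"dp":[0,0,0],"angular":[0,0,0],"gripper":60},
  {"dp":[0,0,0],"angular":[0,0,0],"gripper":60},
  {"dp":[0,0,0],"angular":[0,0,0],"gripper":60},
])

```text
clock: 4.15
position: [0.5578, 0.3026, 0.2658]
ee_rot: [0.711, 0.009, 0.703, -0.008]
contact_force: [-0.3, -0.2, -0.3]
width: 0.0598
```

```bash
python3 -c "
from h import *
plan([.5535,.3097,.1858],-0.8)
s=get_state();d=get_image('wrist');np.save('w2.npy',[d,s],allow_pickle=True);cv2.imwrite('pics/w2.png',d['image']);M=cam2world(d,s);W=cloud(d,M);g=d['image'].max(2)
b=(g<70)&(abs(W[...,2]-.209)<.006)&(abs(W[...,0]-.553)<.03)&(abs(W[...,1]-.31)<.07);print(b.sum(),np.nanmedian(W[b],0))"
```

```text
clk 4.15 p [0.5578 0.3026 0.2658] F [-0.3 -0.2 -0.3] w 0.0598 q6 [ 0.39  0.35  1.32 -0.    1.47  0.41]
turn(deg) [-0.61  0.58 -0.1 ]
dp units, turn first [ 0.667  0.059 -0.037]  move first [ 0.667  0.057 -0.044]
4331 [0.55507454 0.31630216 0.20770392]
```

View pics/w2.png

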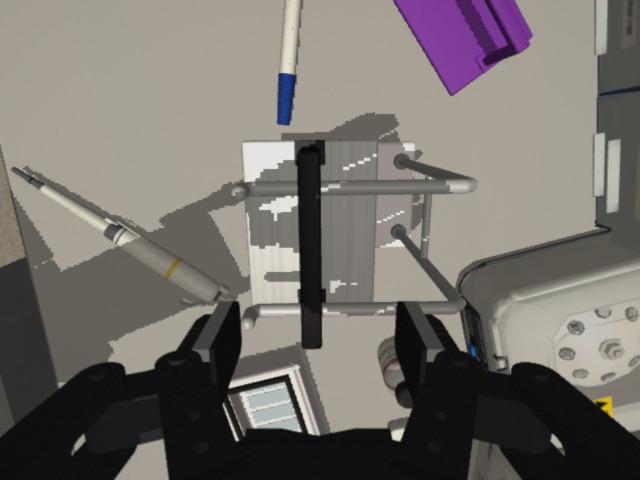

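The jaws straddle the bar (column 311, rows 147–347), so I correct slightly and descend.

Emit:
arm_command([
  {"dp":[0,0.06,-0.035],"angular":[-0.007,0.006,0],"gripper":60},
  {"dp":[0.2,0,0],"angular":[0,0,0],"gripper":60},
  {"dp":[0.2,0,0],"angular":[0,0,0],"gripper":60},
  {"dp":[0.15,0,0],"angular":[0,0,0],"gripper":60},
  {"dp":[0.08,0,0],"angular":[0,0,0],"gripper":60},
  {"dp":[0,0,0],"angular":[0,0,0],"gripper":60},
  {"dp":[0,0,0],"angular":[0,0,0],"gripper":60},
  {"dp":[0,0,0],"angular":[0,0,0],"gripper":60},
])

```text
clock: 5.2
position: [0.5563, 0.3153, 0.1961]
ee_rot: [0.711, 0.007, 0.703, 0.0]
contact_force: [-0.5, -0.1, 0.8]
width: 0.0597
```

```bash
python3 -c "
from h import *
plan([.5535,.3097,.1858],-0.8)"
```

```text
clk 5.2 p [0.5563 0.3153 0.1961] F [-0.5 -0.1  0.8] w 0.0597 q6 [0.4  0.38 1.43 0.   1.31 0.41]
turn(deg) [ 0.28  0.68 -0.54]
dp units, turn first [ 0.086 -0.047 -0.023]  move first [ 0.085 -0.048 -0.024]
```

Emit:
arm_command([
  {"dp":[0.05,-0.04,-0.02],"angular":[0.003,0.008,-0.006],"gripper":60},
  {"dp":[0.04,0,0],"angular":[0,0,0],"gripper":60},
  {"dp":[0,0,0],"angular":[0,0,0],"gripper":60},
  {"dp":[0,0,0],"angular":[0,0,0],"gripper":60},
  {"dp":[0,0,0],"angular":[0,0,0],"gripper":60},
  {"dp":[0,0,0],"angular":[0,0,0],"gripper":60},
  {"dp":[0,0,0],"angular":[0,0,0],"gripper":60},
  {"dp":[0,0,0],"angular":[0,0,0],"gripper":60},
])

```text
clock: 6.2
position: [0.5543, 0.3103, 0.1855]
ee_rot: [0.707, 0.005, 0.707, -0.005]
contact_force: [0.5, 0.7, -1.1]
width: 0.0602
```

```bash
python3 -c "
from h import *
plan([.5535,.3097,.1858],-0.8)"
```

```text
clk 6.2 p [0.5543 0.3103 0.1855] F [ 0.5  0.7 -1.1] w 0.0602 q6 [ 0.4   0.39  1.44 -0.    1.31  0.42]
turn(deg) [-0.03  0.01 -0.  ]
dp units, turn first [-0.003 -0.005 -0.007]  move first [-0.003 -0.005 -0.007]
```

Excellent. Close.

Emit:
arm_command([
  {"dp":[0,0,0],"angular":[0,0,0],"gripper":30},
  {"dp":[0,0,0],"angular":[0,0,0],"gripper":20},
  {"dp":[0,0,0],"angular":[0,0,0],"gripper":15},
  {"dp":[0,0,0],"angular":[0,0,0],"gripper":0},
  {"dp":[0,0,0],"angular":[0,0,0],"gripper":0},
  {"dp":[0,0,0],"angular":[0,0,0],"gripper":0},
  {"dp":[0,0,0],"angular":[0,0,0],"gripper":0},
  {"dp":[0,0,0],"angular":[0,0,0],"gripper":0},
], grip_force=80)

```text
clock: 7.2
position: [0.5543, 0.3104, 0.1857]
ee_rot: [0.707, 0.005, 0.707, -0.005]
contact_force: [-0.7, 0.1, 0.0]
width: 0.0103
```

Emit:
arm_command([
  {"dp":[-0.08,0,0],"angular":[0,0,0],"gripper":0},
  {"dp":[-0.08,0,0],"angular":[0,0,0],"gripper":0},
  {"dp":[-0.06,0,0],"angular":[0,0,0],"gripper":0},
  {"dp":[-0.04,0,0],"angular":[0,0,0],"gripper":0},
  {"dp":[0,0,0],"angular":[0,0,0],"gripper":0},
  {"dp":[0,0,0],"angular":[0,0,0],"gripper":0},
  {"dp":[0,0,0],"angular":[0,0,0],"gripper":0},
  {"dp":[0,0,0],"angular":[0,0,0],"gripper":0},
])

```text
clock: 8.2
position: [0.5536, 0.31, 0.2177]
ee_rot: [0.706, 0.005, 0.708, -0.005]
contact_force: [-0.2, -0.3, -2.0]
width: 0.0099
```

```bash
python3 -c "
from h import *
plan([.435,.312,.216],-0.8)
s=get_state();d=get_image('wrist');np.save('w3.npy',[d,s],allow_pickle=True);cv2.imwrite('pics/w3.png',d['image'])"
```

```text
clk 8.2 p [0.5536 0.31   0.2177] F [-0.2 -0.3 -2. ] w 0.0099 q6 [ 0.4   0.37  1.39 -0.    1.38  0.42]
turn(deg) [-0.03 -0.13  0.06]
dp units, turn first [ 0.014  0.003 -0.988]  move first [ 0.016  0.002 -0.988]
```

View pics/w3.png

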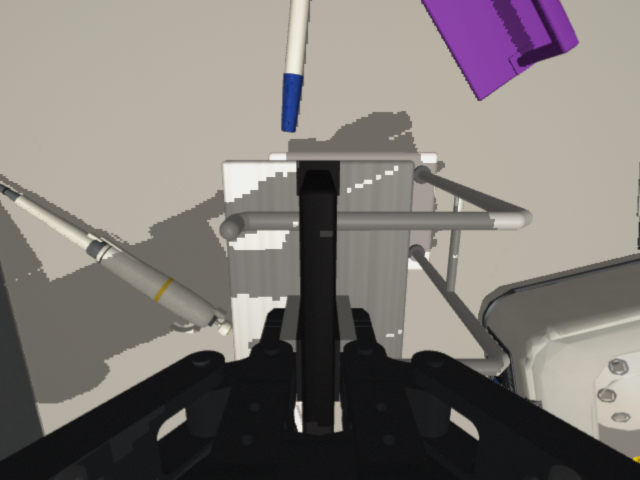

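The cover is lifted by 32 mm with bar and plate clear of the prongs (bar at column 320, 2 N on the wrist). I draw it out along −x.

Emit:
arm_command([
  {"dp":[0,0,-0.1],"angular":[0,0,0],"gripper":0},
  {"dp":[0,0,-0.18],"angular":[0,0,0],"gripper":0},
  {"dp":[0,0,-0.2],"angular":[0,0,0],"gripper":0},
  {"dp":[0,0,-0.2],"angular":[0,0,0],"gripper":0},
  {"dp":[0,0,-0.2],"angular":[0,0,0],"gripper":0},
  {"dp":[0,0,-0.15],"angular":[0,0,0],"gripper":0},
  {"dp":[0,0,-0.05],"angular":[0,0,0],"gripper":0},
  {"dp":[0,0,0],"angular":[0,0,0],"gripper":0},
])

```text
clock: 9.25
position: [0.4152, 0.3114, 0.2178]
ee_rot: [0.705, 0.005, 0.709, -0.005]
contact_force: [-0.2, -0.6, -2.0]
width: 0.0105
```

```bash
python3 -c "
from h import *
plan([.42,.0565,.215],13.8)"
```

```text
clk 9.25 p [0.4152 0.3114 0.2178] F [-0.2 -0.6 -2. ] w 0.0105 q6 [0.51 0.2  1.64 0.   1.3  0.52]
turn(deg) [-14.61  -0.27   0.03]
dp units, turn first [ 0.023 -2.073 -0.468]  move first [ 0.025 -2.123  0.07 ]
```

Emit:
arm_command([
  {"dp":[0,-0.1,0],"angular":[-0.02,0,0],"gripper":0},
  {"dp":[0,-0.2,0],"angular":[-0.02,0,0],"gripper":0},
  {"dp":[0,-0.3,0],"angular":[-0.02,0,-0.0],"gripper":0},
  {"dp":[0,-0.36,0],"angular":[-0.02,0,0],"gripper":0},
  {"dp":[0,-0.36,0],"angular":[-0.02,0,0],"gripper":0},
  {"dp":[0,-0.36,0],"angular":[-0.02,0,0],"gripper":0},
  {"dp":[0,-0.25,0],"angular":[-0.02,0,0],"gripper":0},
  {"dp":[0,-0.15,0],"angular":[-0.02,0,0],"gripper":0},
])

```text
clock: 10.25
position: [0.4516, 0.0564, 0.2184]
ee_rot: [0.704, -0.087, 0.7, 0.086]
contact_force: [-0.0, 0.2, -2.5]
width: 0.0101
```

```bash
python3 -c "
from h import *
plan([.4966,.0565,.17],13.8)"
```

```text
clk 10.25 p [0.4516 0.0564 0.2184] F [-0.   0.2 -2.5] w 0.0101 q6 [-0.03  0.1   1.77 -0.    1.27 -0.27]
turn(deg) [0.29 0.3  0.15]
dp units, turn first [ 0.404 -0.089  0.364]  move first [ 0.406 -0.089  0.361]
```

Emit:
arm_command([
  {"dp":[0,-0.04,0.09],"angular":[0.003,0.003,0],"gripper":0},
  {"dp":[0.05,-0.04,0.1],"angular":[0,0,0],"gripper":0},
  {"dp":[0.1,0,0.1],"angular":[0,0,0],"gripper":0},
  {"dp":[0.12,0,0.07],"angular":[0,0,0],"gripper":0},
  {"dp":[0.12,0,0],"angular":[0,0,0],"gripper":0},
  {"dp":[0.1,0,0],"angular":[0,0,0],"gripper":0},
  {"dp":[0,0,0],"angular":[0,0,0],"gripper":0},
  {"dp":[0,0,0],"angular":[0,0,0],"gripper":0},
])

```text
clock: 11.25
position: [0.4999, 0.0588, 0.1538]
ee_rot: [0.701, -0.085, 0.703, 0.084]
contact_force: [-0.1, -0.6, -1.0]
width: 0.0106
```

```bash
python3 -c "
from h import *
plan([.497,.0572,.12],13.8)
s=get_state();d=get_image('wrist');np.save('w4.npy',[d,s],allow_pickle=True);cv2.imwrite('pics/w4.png',d['image'])
d=get_image('top');np.save('t4.npy',d,allow_pickle=True);cv2.imwrite('pics/t4.png',cv2.resize(d['image'][190:310,230:390],None,fx=4,fy=4))
d=get_image('scene');np.save('s4.npy',d,allow_pickle=True);cv2.imwrite('pics/s4.png',cv2.resize(d['image'][200:340,240:400],None,fx=4,fy=4))"
```

```text
clk 11.25 p [0.4999 0.0588 0.1538] F [-0.1 -0.6 -1. ] w 0.0106 q6 [-0.02  0.23  1.78 -0.    1.14 -0.26]
turn(deg) [-0.08 -0.12  0.05]
dp units, turn first [ 0.281 -0.007 -0.027]  move first [ 0.281 -0.007 -0.026]
```

View pics/w4.png

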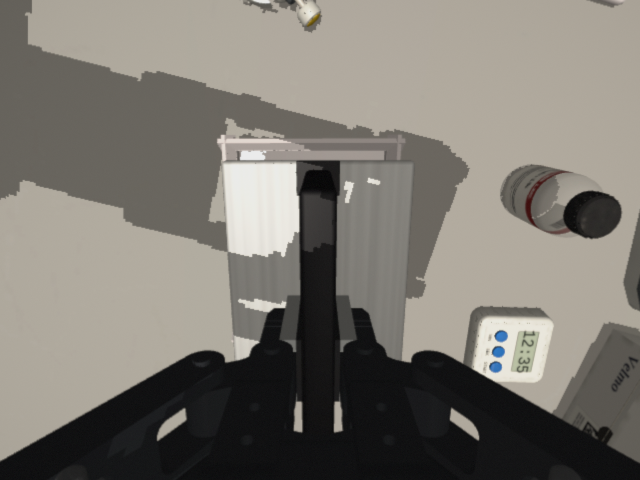

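View pics/s4.png

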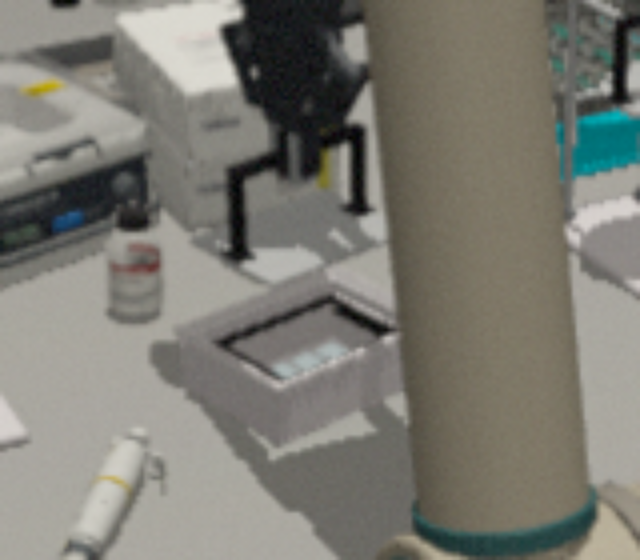

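The wrist view shows the plate's leading edge at row 161 (columns 223–412), with the dish's +y flare edge behind it at row 140 (columns 219–405). The scene view shows the cover hanging level above the dish.

```bash
cat > rel.py <<'E'
from h import *
def rel(d,s,hp):
    M=cam2world(d,s); W=cloud(d,M); G=goal(np.radians(13.8)); v,u=np.mgrid[0:480,0:640]
    def loc(uv,h): return (onplane(d,M,uv,h)-s['position'])@G[:,[2,1]]*1000   # cols: along jaw(dish x), dish -/+y
    Z=W[...,2]
    for n,m,h in(('plate',abs(Z-hp)<.006,hp),('flare',(Z>.041)&(Z<.052),.047),('recess',(Z>.024)&(Z<.037),.033)):
        m=m&(abs(W[...,0]-.5)<.1)&(abs(W[...,1]-.06)<.1)&(v<300)
        L=loc(np.c_[u[m],v[m]],h); print(n,m.sum(),'x',np.percentile(L[:,0],[.2,99.8]).round(1),'y',np.percentile(L[:,1],[.2,99.8]).round(1))
        if n=='plate':
            for lo in(0,20,40): k=(L[:,1]>lo)&(L[:,1]<lo+15); print('  ',lo,np.percentile(L[k,0],[1,99]).round(1))
E
python3 - <<'E'
from rel import *
d,s=np.load('w4.npy',allow_pickle=True); rel(d,s,.113)
g=d['image'].max(2); 
for r in (139,141,145,150,156): print(r,g[r,212:250:1].tolist(),'|',g[r,375:412].tolist())
d1,s1=np.load('w3.npy',allow_pickle=True)
E
```

```text
plate 20990 x [-43.5  44.7] y [-10.   58.8]
   0 [-43.   44.1]
   20 [-42.9  44.1]
   40 [-42.9  44.1]
flare 1929 x [-61.1  53.4] y [54.5 69.1]
recess 1380 x [-53.   45.1] y [53.6 59.6]
139 [106, 107, 106, 106, 117, 180, 214, 221, 221, 225, 226, 225, 206, 181, 203, 220, 223, 223, 222, 223, 223, 222, 221, 222, 223, 223, 223, 222, 221, 221, 221, 221, 221, 221, 221, 221, 221, 222] | [141, 140, 141, 140, 141, 140, 141, 141, 141, 141, 140, 141, 141, 141, 141, 141, 141, 141, 141, 140, 139, 129, 125, 139, 143, 143, 142, 141, 140, 138, 120, 109, 106, 106, 107, 107, 106]
141 [106, 106, 106, 107, 119, 187, 220, 224, 225, 225, 225, 225, 217, 206, 220, 225, 225, 225, 225, 225, 225, 225, 225, 225, 225, 225, 225, 225, 225, 225, 225, 225, 225, 225, 225, 225, 225, 225] | [143, 143, 141, 142, 142, 142, 142, 143, 142, 142, 141, 142, 142, 142, 141, 142, 143, 141, 142, 142, 142, 140, 129, 140, 142, 142, 141, 142, 143, 140, 122, 109, 107, 106, 107, 107, 106]
145 [106, 106, 106, 106, 106, 112, 135, 159, 169, 194, 221, 226, 223, 184, 164, 163, 164, 165, 166, 167, 166, 166, 166, 167, 166, 166, 166, 167, 166
[... 298 characters left out ...]
, 225, 203, 173, 163, 162, 162, 162, 162, 162, 162, 163, 172, 165, 161, 175, 181, 174, 185, 199, 204, 204, 204, 204, 201, 191, 187] | [132, 132, 132, 132, 132, 132, 131, 131, 131, 121, 117, 110, 117, 115, 113, 113, 114, 113, 114, 113, 113, 115, 132, 141, 143, 139, 118, 110, 107, 107, 106, 107, 106, 106, 106, 106, 107]
156 [107, 105, 106, 106, 106, 107, 107, 108, 107, 121, 200, 224, 226, 216, 178, 163, 163, 163, 162, 162, 163, 163, 163, 163, 163, 116, 97, 123, 174, 226, 234, 235, 235, 235, 235, 235, 235, 235] | [161, 161, 161, 160, 160, 161, 161, 161, 156, 108, 91, 110, 114, 113, 114, 114, 113, 113, 113, 113, 113, 122, 139, 142, 142, 128, 110, 107, 106, 106, 106, 107, 107, 107, 107, 106, 106]
```

```bash
python3 - <<'E'
from rel import *
d,s=np.load('w4.npy',allow_pickle=True); M=cam2world(d,s); G=goal(np.radians(13.8)); g=d['image'].max(2)
for c in(250,310,370): print(c,g[130:166,c].tolist())
L=lambda uv,h:((onplane(d,M,uv,h)-s['position'])@G[:,[2,1]]*1000).round(1).tolist()
print('flare',L([(218,139),(310,137),(406,139)],.047),'rim inner .039',L([(310,145)],.039)); print('plate',L([(223,161),(310,161),(412,161)],.113))
W=cloud(d,M); print(W[130:166:2,310,1:].round(4).tolist())
E
```

```text
250 [173, 177, 169, 123, 115, 114, 108, 114, 157, 221, 226, 225, 220, 185, 168, 166, 167, 166, 167, 173, 189, 188, 232, 235, 235, 235, 235, 235, 235, 225, 150, 142, 176, 209, 230, 234]
310 [106, 106, 107, 106, 107, 107, 107, 109, 121, 140, 142, 142, 138, 118, 115, 115, 115, 116, 116, 127, 156, 160, 160, 159, 161, 159, 161, 160, 159, 148, 87, 34, 30, 40, 69, 72]
370 [107, 113, 107, 106, 106, 106, 107, 111, 127, 140, 142, 142, 138, 118, 115, 115, 114, 115, 116, 117, 132, 158, 161, 161, 162, 162, 161, 161, 161, 153, 111, 105, 115, 123, 132, 138]
flare [[-60.5, 66.8], [-4.2, 67.8], [54.6, 66.6]] rim inner .039 [[-4.4, 62.8]]
plate [[-42.5, 58.4], [-2.8, 58.4], [43.7, 58.3]]
[[0.1275, -0.0017], [0.1261, -0.0012], [0.1247, -0.0011], [0.1234, -0.0005], [0.122, -0.0009], [0.122, 0.0465], [0.1208, 0.0454], [0.1196, 0.044], [0.1183, 0.0426], [0.117, 0.0397], [0.1157, 0.0382], [0.114, 0.0283], [0.1127, 0.0284], [0.1115, 0.0292], [0.1103, 0.0296], [0.115, 0.1096], [0.1144, 0.1131], [0.1136, 0.1133]]
```

Emit:
arm_command([
  {"dp":[0.05,-0.015,-0.036],"angular":[0,0,0],"gripper":0},
  {"dp":[0.1,0,0],"angular":[0,0,0],"gripper":0},
  {"dp":[0.12,0,0],"angular":[0,0,0],"gripper":0},
  {"dp":[0.1,0,0],"angular":[0,0,0],"gripper":0},
  {"dp":[0.07,0,0],"angular":[0,0,0],"gripper":0},
  {"dp":[0,0,0],"angular":[0,0,0],"gripper":0},
  {"dp":[0,0,0],"angular":[0,0,0],"gripper":0},
  {"dp":[0,0,0],"angular":[0,0,0],"gripper":0},
])

```text
clock: 12.4
position: [0.4964, 0.0555, 0.0979]
ee_rot: [0.702, -0.085, 0.702, 0.084]
contact_force: [-0.4, -0.4, -2.8]
width: 0.0102
```

```bash
python3 - <<'E'
from rel import *
plan([.4957,.0558,.098],13.8)
s=get_state();d=get_image('wrist');np.save('w5.npy',[d,s],allow_pickle=True);cv2.imwrite('pics/w5.png',cv2.resize(d['image'][120:220,210:430],None,fx=3.6,fy=3.6,interpolation=cv2.INTER_CUBIC))
hp=s['position'][2]+.0187-.0645+.005; print(hp); rel(d,s,hp)
M=cam2world(d,s); W=cloud(d,M); G=goal(np.radians(13.8)); g=d['image'].max(2)
P=W[130:170,300]; print(np.c_[np.arange(130,170),((P-s['position'])@G[:,1]*1000).round(1),P[:,2].round(4)*1000,g[130:170,340]].tolist())
E
```

```text
clk 12.4 p [0.4964 0.0555 0.0979] F [-0.4 -0.4 -2.8] w 0.0102 q6 [-0.03  0.28  1.87 -0.    1.   -0.27]
turn(deg) [-0.11 -0.03  0.07]
dp units, turn first [-0.001  0.004 -0.005]  move first [-0.001  0.004 -0.005]
0.05713149720006629
plate 21010 x [-43.4  44.8] y [-10.1  58.8]
   0 [-42.9  44.2]
   20 [-42.9  44.2]
   40 [-42.8  44.2]
flare 6594 x [-56.4  57.3] y [-14.5  71.4]
recess 1693 x [-49.1  49.7] y [56.9 62.2]
[[130.0, 71.9, -1.5, 109.0], [131.0, 71.3, -1.7, 109.0], [132.0, 70.8, -0.8, 109.0], [133.0, 70.2, -0.9, 110.0], [134.0, 69.6, -1.4, 114.0], [135.0, 69.1, -1.3, 130.0], [136.0, 69.2, 45.3, 144.0], [137.0, 68.7, 44.5, 145.0], [138.0, 68.2, 44.900000000000006, 146.0], [139.0, 67.8, 45.1, 145.0], [140.0, 67.4, 47.1, 141.0], [141.0, 66.9, 44.900000000000006, 126.0], [142.0, 66.4, 45.400000000000006, 119.0], [143.0, 65.9, 43.9, 117.0], [144.0, 65.4, 43.2, 117.0], [145.0, 64.9, 42.4, 118.0], [146.0, 64.3, 40.099999999999994, 117.0], [147.0, 63.9, 41.9, 118.0], [148.0, 63.4, 41.300000000000004, 118.0], [149.0, 62.9, 39.199999999999996, 120.0], [150.0, 62.3, 37.1, 126.0], [151.0, 61.8, 37.0, 136.0], [152.0, 60.9, 28.9, 161.0], [153.0, 60.4, 30.0, 165.0], [154.0, 59.8, 28.0, 164.0], [155.0, 59.3, 27.799999999999997, 165.0], [156.0, 58.8, 28.9, 165.0], [157.0, 58.3, 28.8, 164.0], [158.0, 57.8, 29.4, 165.0], [159.0, 57.3, 29.8, 154.0], [160.0, 58.6, 53.699999999999996, 108.0], [161.0, 58.4, 58.4, 92.0], [162.0, 57.9, 57.7, 100.0], [163.0, 57.6, 59.0, 107.0], [164.0, 57.1, 58.7, 113.0], [165.0, 56.6, 57.7, 120.0], [166.0, 56.2, 58.2, 119.0], [167.0, 55.7, 57.1, 119.0], [168.0, 55.3, 58.4, 119.0], [169.0, 54.7, 57.0, 118.0]]
```

View pics/w5.png

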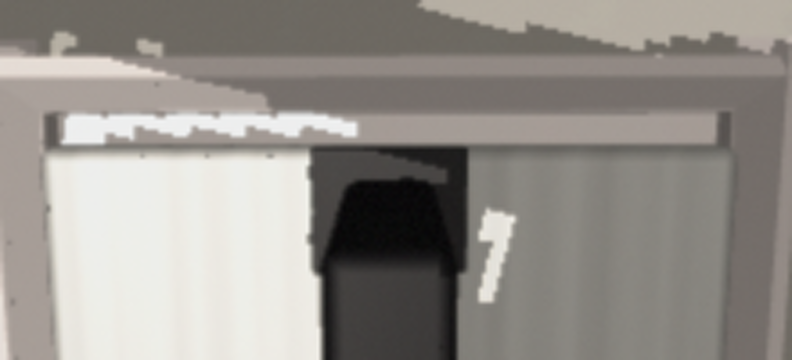

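The crop shows the plate's top corners (45,150) and (730,150) centred between the recess ends, with an even gap, and the numbers agree to within about 1 mm. I lower the cover gently.

Emit:
arm_command([
  {"dp":[0.04,0,0],"angular":[0,0,0],"gripper":0},
  {"dp":[0.04,0,0],"angular":[0,0,0],"gripper":0},
  {"dp":[0.03,0,0],"angular":[0,0,0],"gripper":0},
  {"dp":[0.02,0,0],"angular":[0,0,0],"gripper":0},
  {"dp":[0.01,0,0],"angular":[0,0,0],"gripper":0},
  {"dp":[0,0,0],"angular":[0,0,0],"gripper":0},
  {"dp":[0,0,0],"angular":[0,0,0],"gripper":0},
  {"dp":[0,0,0],"angular":[0,0,0],"gripper":0},
])

```text
clock: 13.45
position: [0.497, 0.0554, 0.0807]
ee_rot: [0.703, -0.085, 0.702, 0.084]
contact_force: [0.4, -0.4, -1.8]
width: 0.0107
```

```bash
python3 -c "
from h import *
plan([.496,.0556,.0758],13.8)"
```

```text
clk 13.45 p [0.497  0.0554 0.0807] F [ 0.4 -0.4 -1.8] w 0.0107 q6 [-0.03  0.3   1.89 -0.    0.95 -0.27]
turn(deg) [-0.1   0.07  0.1 ]
dp units, turn first [ 0.041  0.003 -0.008]  move first [ 0.041  0.003 -0.008]
```

Emit:
arm_command([
  {"dp":[0.015,0,0],"angular":[0,0,0],"gripper":0},
  {"dp":[0.015,0,0],"angular":[0,0,0],"gripper":0},
  {"dp":[0.015,0,0],"angular":[0,0,0],"gripper":0},
  {"dp":[0,0,0],"angular":[0,0,0],"gripper":0},
  {"dp":[0,0,0],"angular":[0,0,0],"gripper":0},
  {"dp":[0,0,0],"angular":[0,0,0],"gripper":0},
  {"dp":[0,0,0],"angular":[0,0,0],"gripper":0},
  {"dp":[0,0,0],"angular":[0,0,0],"gripper":0},
])

```text
clock: 14.45
position: [0.4972, 0.0554, 0.076]
ee_rot: [0.703, -0.085, 0.701, 0.084]
contact_force: [-1.5, -0.1, 0.5]
width: 0.0107
```

```bash
python3 -c "
from h import *
plan([.496,.0556,.0758],13.8)"
```

```text
clk 14.45 p [0.4972 0.0554 0.076 ] F [-1.5 -0.1  0.5] w 0.0107 q6 [-0.03  0.31  1.89 -0.    0.94 -0.27]
turn(deg) [-0.1   0.11  0.12]
dp units, turn first [ 0.001  0.004 -0.009]  move first [ 0.001  0.004 -0.009]
```

Emit:
arm_command([
  {"dp":[0.01,0,0],"angular":[0,0,0],"gripper":0},
  {"dp":[0.01,0,0],"angular":[0,0,0],"gripper":0},
  {"dp":[0.01,0,0],"angular":[0,0,0],"gripper":0},
  {"dp":[0,0,0],"angular":[0,0,0],"gripper":0},
  {"dp":[0,0,0],"angular":[0,0,0],"gripper":0},
  {"dp":[0,0,0],"angular":[0,0,0],"gripper":0},
  {"dp":[0,0,0],"angular":[0,0,0],"gripper":0},
  {"dp":[0,0,0],"angular":[0,0,0],"gripper":0},
])

```text
clock: 15.45
position: [0.4973, 0.0554, 0.0757]
ee_rot: [0.703, -0.085, 0.701, 0.084]
contact_force: [-0.7, -0.5, 2.7]
width: 0.0099
```

```bash
python3 -c "
from h import *
plan([.496,.0556,.0758],13.8)
print(get_state()['moment'])"
```

```text
clk 15.45 p [0.4973 0.0554 0.0757] F [-0.7 -0.5  2.7] w 0.0099 q6 [-0.03  0.31  1.9  -0.    0.94 -0.27]
turn(deg) [-0.09  0.19  0.15]
dp units, turn first [-0.     0.004 -0.01 ]  move first [-0.     0.004 -0.01 ]
[0.04025244 0.21382724 0.0826119 ]
```

Emit:
arm_command([
  {"dp":[0.01,0,0],"angular":[0,0,0],"gripper":0},
  {"dp":[0.02,0,0],"angular":[0,0,0],"gripper":0},
  {"dp":[0.03,0,0],"angular":[0,0,0],"gripper":0},
  {"dp":[0.03,0,0],"angular":[0,0,0],"gripper":0},
  {"dp":[0.03,0,0],"angular":[0,0,0],"gripper":0},
  {"dp":[0.03,0,0],"angular":[0,0,0],"gripper":0},
  {"dp":[0.03,0,0],"angular":[0,0,0],"gripper":0},
  {"dp":[0.03,0,0],"angular":[0,0,0],"gripper":0},
])

```text
clock: 16.45
position: [0.4975, 0.0554, 0.0756]
ee_rot: [0.706, -0.087, 0.697, 0.083]
contact_force: [-8.5, -0.6, 29.0]
width: 0.0102
```

```bash
python3 -c "
from h import *
plan([.496,.0556,.0758],13.8)
s=get_state();print(s['moment']);d=get_image('wrist');np.save('w6.npy',[d,s],allow_pickle=True);M=cam2world(d,s);W=cloud(d,M);G=goal(np.radians(13.8));L=(W-s['position'])@G[:,[2,1]]*1000
cv2.imwrite('pics/w6.png',d['image'])
for a in (-38,-20,20,36):
  for b in (0,25,50):
    m=(abs(L[...,0]-a)<5)&(abs(L[...,1]-b)<6)&(W[...,2]<.06);print(a,b,m.sum(),np.nanmedian(W[m][:,2]).round(4))"
```

```text
clk 16.45 p [0.4975 0.0554 0.0756] F [-8.5 -0.6 29. ] w 0.0102 q6 [-0.03  0.3   1.9  -0.    0.92 -0.26]
turn(deg) [-0.01  0.69  0.36]
dp units, turn first [-0.001  0.005 -0.012]  move first [-0.002  0.005 -0.012]
[ 0.04645065  1.48305146 -0.05930003]
-38 0 446 0.0339
-38 25 499 0.0339
-38 50 569 0.0339
-20 0 448 0.0339
-20 25 504 0.0339
-20 50 559 0.0339
20 0 442 0.0339
20 25 492 0.0338
20 50 555 0.0338
36 0 441 0.0339
36 25 496 0.0339
36 50 555 0.0339
```

View pics/w6.png

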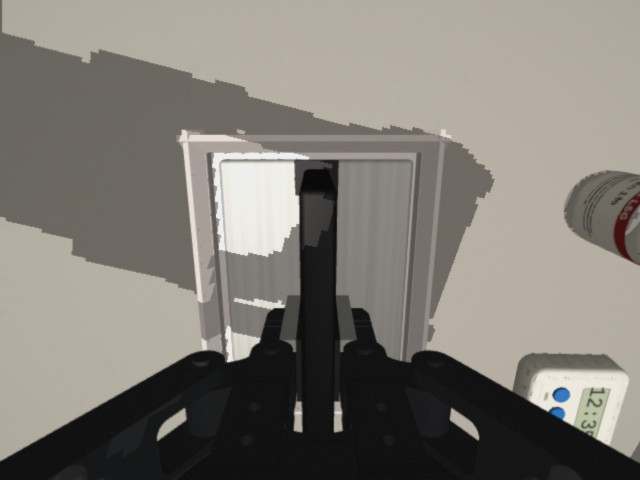

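The cover lies inside the rim with a gap all round (plate columns 218–412, row 158). Its top is level at 33.9 mm and it stopped hard at 29 N, so it is home. I relax the push and release.

Emit:
arm_command([
  {"dp":[-0.003,0,0],"angular":[0,0,0],"gripper":0},
  {"dp":[0,0,0],"angular":[0,0.003,0.002],"gripper":0},
  {"dp":[0,0,0],"angular":[0,0,0],"gripper":0},
  {"dp":[0,0,0],"angular":[0,0,0],"gripper":15},
  {"dp":[0,0,0],"angular":[0,0,0],"gripper":25},
  {"dp":[0,0,0],"angular":[0,0,0],"gripper":40},
  {"dp":[0,0,0],"angular":[0,0,0],"gripper":40},
  {"dp":[0,0,0],"angular":[0,0,0],"gripper":40},
])

```text
clock: 17.5
position: [0.4983, 0.0554, 0.0753]
ee_rot: [0.705, -0.086, 0.699, 0.084]
contact_force: [-0.1, -0.3, 0.6]
width: 0.0397
```

Emit:
arm_command([
  {"dp":[-0.05,0,0],"angular":[0,0,0],"gripper":40},
  {"dp":[-0.1,0,0],"angular":[0,0,0],"gripper":40},
  {"dp":[-0.2,0,0],"angular":[0,0,0],"gripper":40},
  {"dp":[-0.3,0,0],"angular":[0,0,0],"gripper":40},
  {"dp":[-0.3,0,0],"angular":[0,0,0],"gripper":40},
  {"dp":[-0.2,0,0],"angular":[0,0,0],"gripper":40},
  {"dp":[0,0,0],"angular":[0,0,0],"gripper":40},
  {"dp":[0,0,0],"angular":[0,0,0],"gripper":40},
])

```text
clock: 18.5
position: [0.4969, 0.0556, 0.2221]
ee_rot: [0.706, -0.086, 0.698, 0.084]
contact_force: [0.5, -0.2, -0.4]
width: 0.0398
```

```bash
python3 -c "
from h import *
plan([.496,.0556,.2],13.8)
s=get_state();d=get_image('wrist');M=cam2world(d,s);W=cloud(d,M);G=goal(np.radians(13.8));L=(W-np.array([.4975,.0554,0]))@G[:,[2,1]]*1000
cv2.imwrite('pics/w7.png',d['image'])
for a in (-38,20,36):
  for b in (-50,-25,0,25,50):
    m=(abs(L[...,0]-a)<5)&(abs(L[...,1]-b)<6)&(W[...,2]<.06);print(a,b,m.sum(),np.nanmedian(W[m][:,2]).round(4))
t0=np.load('top.npy',allow_pickle=True).item()['image'];t=get_image('top')['image'];cv2.imwrite('pics/t7.png',t)
"
```

```text
clk 18.5 p [0.4969 0.0556 0.2221] F [ 0.5 -0.2 -0.4] w 0.0398 q6 [-0.03  0.16  1.68 -0.    1.28 -0.27]
turn(deg) [-0.01  0.69  0.24]
dp units, turn first [ 0.184  0.002 -0.007]  move first [ 0.184  0.003 -0.01 ]
-38 -50 143 0.0338
-38 -25 152 0.0338
-38 0 156 0.0339
-38 25 170 0.0339
-38 50 178 0.0339
20 -50 140 0.0339
20 -25 143 0.0338
20 0 160 0.0338
20 25 168 0.0339
20 50 183 0.0339
36 -50 139 0.0339
36 -25 148 0.0339
36 0 159 0.0337
36 25 168 0.0338
36 50 179 0.0339
```

View pics/w7.png

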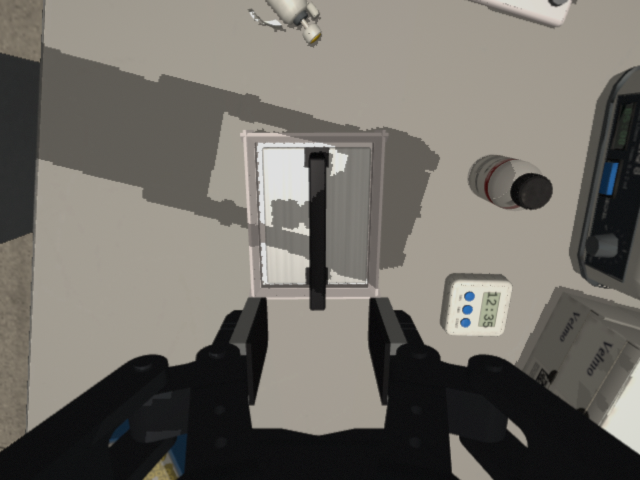

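View pics/t7.png

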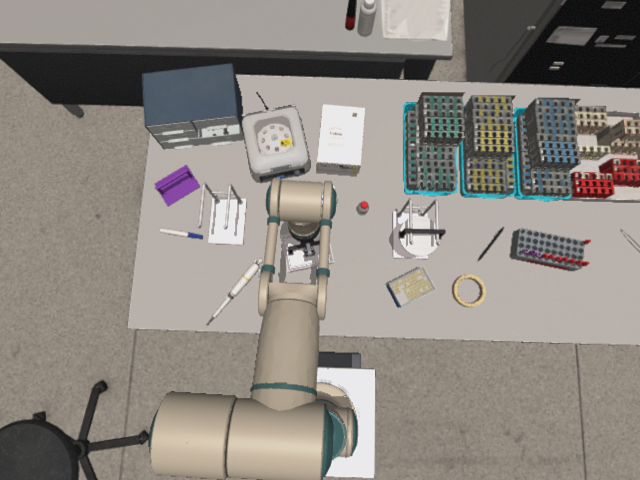

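The cover sits level in the dish (wrist view, around (317,215)), the round cover still hangs at (418,232), the other objects are where they were, and the gripper is clear.

```bash
python3 -c "
from rig import sign_off; print(sign_off())"
```

```text
the job is handed in; nothing more can be done
None
```

The rectangular cover is seated in the staining dish, and I handed the job in at about 18.5 s. I lifted it 32 mm off its prongs, drew it clear, turned it about 14.6° to match the dish and lowered it into the rim. I then pressed until it stopped hard, reading 29 N on the wrist, let go and raised the gripper clear.

**Last checks:**
- **Level and home:** After release, the plate's top measured 33.7–33.9 mm at 15 points. A fully seated cover should read 35 mm; the wrist camera's depth read about 1 mm low all along, and an unpressed cover would read about 40 mm.
- **Surroundings:** By eye in the last top picture, the round cover still hangs and the bystanders and purple look-alike have not moved. The arm hid a small area around the dish and dye bottle there; the wrist picture shows both in order.
- **Measurements that disagreed:** While I was lining up, estimates of the dish's position along its long side differed by up to about 3 mm. I looked again just above the rim and the cover was centred to within about 1 mm. It went in without jamming.

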